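# Clamp a specimen pot in a ratchet bench holder

### The arm

A 6-joint arm with a two-finger parallel gripper is mounted at the origin on a cart in front of the work surface, level with it; the furniture and walls round the work are solid. World frame = base frame: x ahead of the robot, y to its left, z up, the work surface at z = 0. Lengths are in m, angles in rad, forces in N, time in s.
With the tool pointing down it reaches from about 0.325 to 0.75 m from the base axis. Payload 7.6 kg.
Tool frame: the origin (TCP) lies between the finger pads; the fingertips stand 22 mm ahead of it and the grasp point (between the pads) lies 3 mm ahead of it (manip.finger_overhang is the distance from the TCP to the fingertips, in m); z points along the fingers, y is the line along which they close (so a half turn about z gives the same grasp; the last joint's range is limited). The gripper opens to 85 mm and grips with 20 to 120 N. Pads are 22 mm wide; open, the fingers measure 114 mm over their backs; the gripper's body (76 mm by 85 mm) begins 54 mm behind the grasp point. The pads swing forward as they close: fully open they stand 13 mm farther back than shut.
Start: joints at [-1.331, 0.052, 1.401, -0, 1.689, -0.07], TCP at [0.16, -0.5, 0.253] pointing down, gripper open.
Joint ranges: [-2.9, 2.9], [-0.91, 2.17], [0.12, 2.37], [-1.06, 4.2], [0.26, 2.73], [-2.93, 2.93]. Speed limits (rad/s): [2.57, 2.57, 3.01, 3.14, 3.14, 3.14].

### API

Orientations are given as a unit quaternion [w, x, y, z].
In Python, from station import manip gives the robot as it stands.
- The arm moves only by the tool carry_out, never from a script. Its arguments are lists of equal length, an entry for each row: "translation": the shift along the tool's x, y, z in mm, a list of three; "dr": the turn, a rotation vector about the tool's x, y, z in degrees, a list of three. A call has 1 to 10 rows; each row shifts and turns the commanded pose from where the row before left it, along the tool's axes as they then stand; what a row does not reach is not made up. A row lasts 1/10 s, in which the tool goes at most 50 mm and 8.59 degrees, less where a joint would pass 70% of its speed; a pose out of reach is approached as far as the arm can. A call with a gripper value outside its range is refused whole. "grip" is the gripper's target within -1 to 1 (fully open at 1, half-way at 0, shut at -1), set as the call begins (left out, the last holds). The fingers move at their own pace and stop on an object; "force" is the grip in N (left out, the last holds). Time passes only in rows, so rows that do not move let the fingers close. It gives the time, the measured TCP pose, the force, the opening and the grip force at its end, in the units of the state.
- manip.get_state(): the state, without advancing time (a new reading comes with each control period).
- manip.grab_frame(name): name is "side" or "top" or "wrist"; returns a dict with "pixels" (400x640x3 uint8, red, green, blue), "intrinsics" (3x3 intrinsics, pixels), "R" (3x3) and "t" (3): a world point X has camera coordinates R X + t. Camera axes: x right, y down, z forward; pixel columns grow to the right and rows downward; lengths in m; the calibration is good to about 2 mm. A picture is of the moment at which its call begins. There is no depth.
- manip.hand_in(): hands the job in; it is judged then, once.
Trained networks look in a picture, given as the dict that the camera call returned (one of the last four; its "shot" number tells which), for a name from the list of things; names that differ only in an ending like _2 or _b are one class to them, and where a whole thing is asked for, a point or a joint stands for the part that bears it (a point fixed in the world has none). Each returns a list of dicts, best first, with "conf" (0 to 1); they miss things now and then, are a little off and sometimes report something else, mostly with a low value. They report only what shows in the picture. A call takes as long as a camera call.
- manip.trace(picture, label): "region" (400x640 bool, what is visible of it) and "extent" ([left, top, right, bottom] as shares, 0 to 1, of the picture: columns of its width, rows of its height, round what is visible of it).
- manip.pinpoint(picture, label): "position" ([column, row] as shares, 0 to 1, of the picture: columns of its width, rows of its height: a listed point, or the origin of a listed thing).
The state is a dict: "time": time; "joint_positions": joint angles; "qd": joint speeds; "joint_efforts": joint torques, N m; "tcp_pos": TCP position; "tcp_rot": TCP orientation; "ft_force": force on the tool from outside, world axes, zero at the start; "wrist_torque": the same for the moment, N m; "grip_width": finger opening in m; "gripper_force": force on a finger pad.
Only numpy, scipy, OpenCV 4.12 (cv2) and the standard library are available. Lean on these libraries where they do the work, as an engineer would, in place of code of your own. Each camera call takes 0.05 s, during which the arm holds its last target. There are 200 camera calls.

### The job

Stand the red-capped specimen pot upright on the bench holder's base, between the V block and the rubber pad of the blue jaw, and let go of it. Then hold the lever by its black grip and pump it in full strokes, one ratchet tooth each, until the jaw holds the pot firmly in the V, and let go: stop after the first stroke that ends clearly heavy (about 4 N or more at the grip; an empty one ends below 2 N), as pumping on would crush the pot. Move the jaw only with the lever, and leave the other two pots where they are.

Things in the scene. Friction and masses are not known exactly. Their poses are not given: they have to be found in the camera images.
- holder: grey bench holder fixed to the worktop: base plate 110 x 256 x 10 mm (x, y, z; origin at the centre of its underside). Along its y axis from the -y end: aluminium V block (90 degree V open to +y, 40 mm above the worktop at the top, 36 mm to either side), the place for the pot, the blue jaw in rails, and over the jaw the ratchet wheel and lever (lever bar 53 to 60 mm above the worktop)
- seat (a point): point on top of the base plate (10 mm above the worktop) under the centre of the red-capped pot when it is fully home in the V. Same axes as the holder. The pot goes down freely 4 to 8 mm from here on the holder's +y side (towards the jaw); the jaw then pushes it home
- jaw: blue sliding jaw; frame equal to the holder's when fully open (the start). The lever moves it to the holder's -y, 8 mm a tooth; a pawl holds it. Its sprung black rubber pad (36 mm wide, 13 to 35 mm above the worktop, 6 N per mm) stands out by a setting that varies and is not reported: at the start it is 14 to 50 mm short of a pot that is home in the V, so 3 to 7 strokes are needed
- lever (a joint): lever angle about the vertical axis, 0 to 0.78 rad (stops), starts at 0 to 0.5. Growing = counter-clockwise from above = grip moving to the holder's -y = driving, one tooth per 0.52 rad; the way back only clicks. A stroke from below 0.05 to above 0.73 advances one tooth. It stays where left. When the pot is pressed with F newtons the grip has to be held with about F/8, less up to 1 N of friction
- grip (a point): centre of the lever's upright black round grip: 22 mm diameter, standing free from 60 to 110 mm above the worktop, this point 88 mm above it, 120 mm from the lever's axis; it turns with the lever
- lever_axis (a point): point on the lever's fixed vertical axis, at the height of the grip point, with the holder's axes. At lever angle q the grip lies 120 mm from it in the direction 2.75 rad + q from the holder's +x axis (counter-clockwise seen from above)
- pot_red_mid (a point): centre (half-way up) of the specimen pot with the red screw cap: 62 mm tall, body 40 mm diameter up to 48 mm, cap 44 mm diameter above it, 0.08 kg, loose, upright. Grasp it round the cap
- pot_yellow_mid (a point): centre of the pot with the yellow cap, 48 mm diameter, 56 mm tall; leave it alone
- pot_white_mid (a point): centre of the pot with the white cap, 48 mm diameter, 56 mm tall; leave it alone

How it is judged:
On the way, in this order (a step that is already met when the one before it is completed fails the run):
1. the red-capped pot stands upright on the base between V block and pad, let go (x of pot_red_mid in the frame of holder between -0.015 and 0.015 m and y of pot_red_mid in the frame of holder between -0.09 and -0.06 m and z of pot_red_mid in the frame of holder between 0.036 and 0.046 m and angle between pot_red_mid's own z axis and vertical below 0.1 rad and contact force between the fingers and pot_red below 0.1 N), for 0.2 s.
2. the jaw has been pumped forward at least one tooth (y of jaw in the frame of holder below -0.006 m), for 0.1 s.
3. the jaw has been pumped forward at least two teeth (y of jaw in the frame of holder below -0.014 m), for 0.1 s.
At the end, for the whole second after the job is handed in: The red-capped pot stands upright (within 0.1 rad) on the base, home in the V (its centre within 5 mm of the seat point), at rest, pressed there by the jaw with 15 to 100 N, the jaw at least 14 mm forward (x of pot_red_mid in the frame of holder between -0.015 and 0.015 m and y of pot_red_mid in the frame of holder between -0.09 and -0.06 m and z of pot_red_mid in the frame of holder between 0.036 and 0.046 m and angle between pot_red_mid's own z axis and vertical below 0.1 rad and horizontal distance between pot_red_mid and seat below 0.005 m and contact force between jaw and pot_red between 15 and 100 N and linear speed of pot_red below 0.02 m/s and y of jaw in the frame of holder below -0.014 m); the robot touches nothing.
It fails at once if the pot is pressed by the jaw with more than 100 N (crushed) (contact force between jaw and pot_red above 100 N).
It fails at once if the jaw is pushed by hand instead of the lever (more than 3 N from the robot) (contact force between any of the fingers, the arm and jaw above 3 N).
It fails at once if the yellow or the white pot is moved more than 30 mm (distance of any of pot_yellow_mid, pot_white_mid from where it was at the start of the episode above 0.03 m).
It also fails if it takes over 72 s, if anything falls off the work surface, if the arm or the gripper's body presses on something with over 40 N, if the wrist force passes 120 N, or if a joint passes its speed limit or range.

## Working session

There is one attempt and no reset: what is moved stays moved. The work goes in short steps, Python scripts to look and compute and a tool call to move; the robot and the scene stay as the last step left them, time stands still between calls to the robot, and variables do not carry over. Pictures are saved under pics/ and viewed, at most 10 in all, crops included, and the job is handed in when it is done.

Besides the shell and the picture viewer there is one more tool, called after ">>>" in YAML: its name, and indented under it one key for each argument. carry_out: Moves the arm, as the interface text tells. Its arguments: {"type":"object","properties":{"translation":{"type":"array","items":{"type":"array","items":{"type":"number"}}},"dr":{"type":"array","items":{"type":"array","items":{"type":"number"}}},"grip":{"type":"number"},"force":{"type":"number"}},"required":["translation","dr"]}

```bash
mkdir -p pics; ls; cat > h.py <<'E'
import numpy as np, cv2
from scipy.optimize import least_squares
from station import manip
def tri(obs):  # obs: list of (frame,[u,v] px)
    A=[]
    for f,(u,v) in obs:
        P=np.array(f["intrinsics"])@np.c_[f["R"],f["t"]]
        A+= [u*P[2]-P[0], v*P[2]-P[1]]
    X=np.linalg.svd(np.array(A))[2][-1]; return X[:3]/X[3]
def atz(f,p,z):
    R=np.array(f["R"]);c=-R.T@np.array(f["t"]);d=R.T@np.linalg.inv(f["intrinsics"])@[p[0],p[1],1]
    return c+d*(z-c[2])/d[2]
def proj(f,X):
    q=np.array(f["intrinsics"])@(np.array(f["R"])@X+np.array(f["t"]));return q[:2]/q[2]
def pp(f,l):
    r=manip.pinpoint(f,l)
    return [(np.array(d["position"])*[640,400],d["conf"]) for d in r]
E
python3 - <<'E'
from h import *
np.set_printoptions(precision=4,suppress=True)
F={n:manip.grab_frame(n) for n in("side","top","wrist")}
cv2.imwrite("pics/a.png",np.vstack([F[n]["pixels"][...,::-1] for n in("side","top")])[:, :])
im=cv2.imread("pics/a.png");cv2.imwrite("pics/a.png",cv2.resize(im,(480,600)))
Z=dict(holder=0,seat=.01,jaw=0,grip=.088,lever_axis=.088,pot_red_mid=.031,pot_yellow_mid=.028,pot_white_mid=.028)
for l,z in Z.items():
    o=[]
    for n in F:
        r=pp(F[n],l)
        for p,c in r[:2]: print(l,n,p,round(c,2),atz(F[n],p,z))
        if r and n!="wrist":o.append((F[n],r[0][0]))
    if len(o)>1: print("  tri",tri(o))
s=manip.get_state();print(s["time"],s["tcp_pos"],s["tcp_rot"])
E
```

```text
pics
holder side [306.304 208.88 ] 0.94 [0.638  0.1086 0.    ]
holder top [345.472 166.52 ] 0.59 [0.636  0.1103 0.    ]
  tri [0.6359 0.1107 0.0016]
seat side [323.584 193.6  ] 0.85 [0.6372 0.033  0.01  ]
seat top [378.176 165.92 ] 0.6 [0.637  0.0308 0.01  ]
seat top [343.104 164.8  ] 0.37 [0.6377 0.1171 0.01  ]
  tri [0.6378 0.0309 0.0087]
jaw side [307.584 212.32 ] 0.75 [0.6255 0.1202 0.    ]
jaw side [321.984 190.68 ] 0.55 [0.6604 0.0064 0.    ]
jaw top [345.088 165.52 ] 0.86 [0.6385 0.1113 0.    ]
  tri [ 0.6382  0.109  -0.0092]
grip side [336.384 202.2  ] 0.86 [0.5123 0.1687 0.088 ]
grip top [405.312 240.72 ] 0.67 [ 0.4486 -0.0152  0.088 ]
grip top [319.424 211.28 ] 0.64 [0.5105 0.1759 0.088 ]
  tri [0.5164 0.006  0.0151]
lever_axis side [294.912 190.4  ] 0.91 [0.618  0.1764 0.088 ]
lever_axis top [321.792 157.88 ] 0.92 [0.6327 0.1724 0.088 ]
lever_axis top [406.528 238.2  ] 0.51 [ 0.4542 -0.018   0.088 ]
  tri [0.6301 0.1698 0.0827]
pot_red_mid side [241.408 270.52 ] 0.75 [0.5724 0.4007 0.031 ]
pot_red_mid top [222.016 187.68 ] 0.88 [0.5701 0.4044 0.031 ]
  tri [0.5693 0.4037 0.0345]
pot_yellow_mid side [396.416 198.4  ] 0.91 [ 0.4561 -0.0211  0.028 ]
pot_yellow_mid side [293.504 297.   ] 0.34 [0.4512 0.3989 0.028 ]
pot_yellow_mid top [404.928 240.2  ] 0.7 [ 0.4545 -0.0283  0.028 ]
  tri [ 0.4566 -0.0284  0.0243]
pot_white_mid side [290.88 295.8 ] 0.64 [0.4568 0.3991 0.028 ]
pot_white_mid side [307.2  207.92] 0.35 [0.6104 0.1416 0.028 ]
pot_white_mid top [222.272 232.92 ] 0.9 [0.4636 0.399  0.028 ]
  tri [0.4616 0.3981 0.0254]
1.35 [ 0.1601 -0.5     0.2533] [ 0.0001  0.988   0.1543 -0.    ]
```

View pics/a.png

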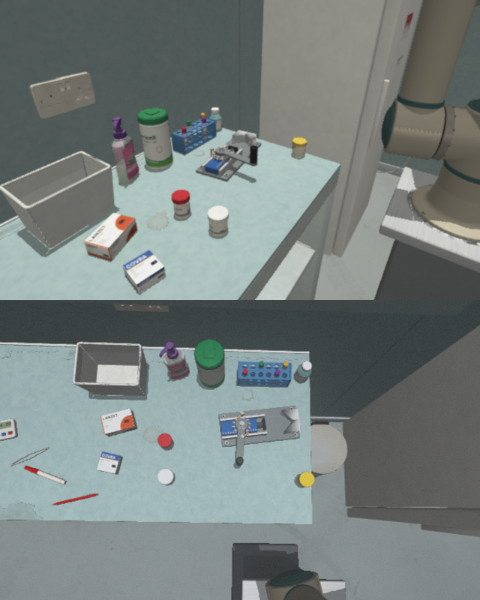

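The side view (top half of the picture) shows the red pot near (180,203) and the holder near (230,160). The top view (lower half) shows the red pot at (165,440), the holder at (260,425) with the V at its right end, and the lever grip at (239,461). These match the network positions, so I'm moving toward the red pot.

>>> carry_out:
  translation:
    - [30,-33,0]
    - [30,-33,0]
    - [30,-33,0]
    - [30,-33,0]
    - [30,-33,0]
    - [30,-33,0]
    - [30,-33,0]
    - [30,-33,0]
    - [30,-33,0]
    - [30,-33,0]
  dr:
    - [0,0,0]
    - [0,0,0]
    - [0,0,0]
    - [0,0,0]
    - [0,0,0]
    - [0,0,0]
    - [0,0,0]
    - [0,0,0]
    - [0,0,0]
    - [0,0,0]
  grip: 1

```text
time: 2.35
tcp_pos: [0.3455, -0.0925, 0.2537]
tcp_rot: [0.0, 0.988, 0.154, 0.001]
ft_force: [0.7, -0.4, 0.1]
grip_width: 0.0852
gripper_force: 0.0
```

```bash
python3 - <<'E'
from h import *
s=manip.get_state();print(s["time"],s["tcp_pos"],s["tcp_rot"])
f=manip.grab_frame("top")
m=manip.trace(f,"holder")[0]
R=np.argwhere(m["region"])[:,::-1];print(m["conf"],len(R))
P=np.array([atz(f,p,.01)[:2] for p in R[::3]]).astype(np.float32)
print(cv2.minAreaRect(P*1000))
E
```

```text
2.35 [ 0.34552622 -0.09252245  0.25366223] [3.99289755e-04 9.88046751e-01 1.54152830e-01 6.03316741e-04]Traceback (most recent call last):
  File "<stdin>", line 4, in <module>
IndexError: list index out of range
```

>>> carry_out:
  translation:
    - [33,-36,0]
    - [33,-36,0]
    - [33,-36,0]
    - [33,-36,0]
    - [33,-36,0]
    - [33,-36,0]
    - [33,-36,0]
    - [33,-36,0]
    - [33,-36,0]
    - [20,-30,0]
  dr:
    - [0,0,0]
    - [0,0,0]
    - [0,0,0]
    - [0,0,0]
    - [0,0,0]
    - [0,0,0]
    - [0,0,0]
    - [0,0,0]
    - [0,0,0]
    - [0,0,0]

```text
time: 3.45
tcp_pos: [0.5403, 0.341, 0.2523]
tcp_rot: [0.0, 0.988, 0.154, -0.0]
ft_force: [-0.1, 0.1, 0.4]
grip_width: 0.0853
gripper_force: 0.0
```

>>> carry_out:
  translation:
    - [0,0,0]
    - [0,0,0]
    - [0,0,0]
    - [0,0,0]
    - [0,0,0]
    - [0,0,0]
    - [0,0,0]
    - [0,0,0]
    - [0,0,0]
    - [0,0,0]
  dr:
    - [0,0,-8]
    - [0,0,-8]
    - [0,0,-8]
    - [0,0,-8]
    - [0,0,-8]
    - [0,0,-8]
    - [0,0,-8]
    - [0,0,-8]
    - [0,0,-8]
    - [0,0,0]

```text
time: 4.45
tcp_pos: [0.5396, 0.3388, 0.2531]
tcp_rot: [0.0, 0.708, 0.706, -0.0]
ft_force: [-0.2, 0.5, 0.1]
grip_width: 0.085
gripper_force: 0.0
```

```bash
python3 - <<'E'
from h import *
s=manip.get_state();print(s["time"],s["tcp_pos"],s["tcp_rot"])
w=manip.grab_frame("wrist");f=manip.grab_frame("top");g=manip.grab_frame("side")
for n,x in(("w",w),("s",g)):
  for p,c in pp(x,"pot_red_mid")[:2]: print(n,p,c,atz(x,p,.031))
for n,x in(("t",f),("s",g)):
  for m in manip.trace(x,"holder")[:1]:
    R=np.argwhere(m["region"])[:,::-1];print(m["conf"],len(R))
    P=np.array([atz(x,p,.01)[:2] for p in R[::3]]).astype(np.float32)
    print(cv2.minAreaRect(P*1000))
r=manip.trace(w,"pot_red_mid")
if r: print(r[0]["conf"],np.array(r[0]["extent"])*[640,400,640,400])
cv2.imwrite("pics/b.png",np.vstack([w["pixels"][...,::-1][::2,::2],f["pixels"][...,::-1][100:300,200:520]]))
E
```

```text
4.45 [0.53963298 0.33877267 0.25306674] [ 5.28543562e-05  7.08482894e-01  7.05727951e-01 -2.12580824e-04]
w [349.824 105.8  ] 0.88 [0.56674038 0.40617347 0.031     ]
s [244.928 270.68 ] 0.89 [0.56670672 0.39733403 0.031     ]
0.93 4944
((599.5650634765625, 104.89836120605469), (175.89645385742188, 262.471923828125), 8.80662727355957)
0.67 3182
((634.3106689453125, 89.53884887695312), (169.70944213867188, 334.12542724609375), 22.115928649902344)
0.97 [327.872  81.4   376.704 132.48 ]
```

View pics/b.png

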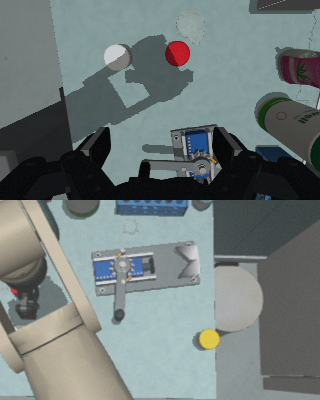

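The wrist view (top half) shows the red cap at half-scale (178,53), inside the mask the network gave. The top crop shows the holder turned slightly counter-clockwise, with its V to the right. I'm descending onto the pot.

>>> carry_out:
  translation:
    - [22,10,0]
    - [22,9,0]
    - [22,9,0]
    - [0,0,40]
    - [0,0,40]
    - [0,0,35]
    - [0,0,0]
  dr:
    - [0,0,0]
    - [0,0,0]
    - [0,0,0]
    - [0,0,0]
    - [0,0,0]
    - [0,0,0]
    - [0,0,0]

```text
time: 5.55
tcp_pos: [0.5651, 0.4039, 0.131]
tcp_rot: [-0.001, 0.709, 0.705, -0.006]
ft_force: [-0.9, -0.7, -1.1]
grip_width: 0.0855
gripper_force: 0.0
```

```bash
python3 - <<'E'
from h import *
s=manip.get_state();print(s["time"],s["tcp_pos"],s["tcp_rot"])
w=manip.grab_frame("wrist");g=manip.grab_frame("side")
o=[]
for n,x in(("w",w),("s",g)):
  r=pp(x,"pot_red_mid")
  for p,c in r[:1]: print(n,p,c,atz(x,p,.031)); o.append((x,p))
print(tri(o) if len(o)>1 else "")
r=manip.trace(w,"pot_red_mid")
for d in r[:1]:
  e=np.array(d["extent"])*[640,400,640,400];print(d["conf"],e)
  hsv=cv2.cvtColor(w["pixels"],cv2.COLOR_RGB2HSV);m=d["region"]&((hsv[...,0]<8)|(hsv[...,0]>172))&(hsv[...,1]>150)
  c,rad=cv2.minEnclosingCircle(np.argwhere(m)[:,::-1].astype(np.float32));print(c,rad,atz(w,c,.062))
E
```

```text
5.55 [0.56508315 0.40394842 0.13101649] [-0.00122991  0.70879431  0.70539017 -0.00581488]
w [326.72 205.12] 0.6 [0.56753525 0.40667739 0.031     ]
s [242.304 269.6  ] 0.62 [0.57294521 0.39781964 0.031     ]
[0.56614133 0.40635002 0.0387434 ]
0.79 [289.28  171.08  366.208 254.48 ]
(329.0162048339844, 218.48785400390625) 37.15847396850586 [0.56882453 0.40779988 0.062     ]
```

>>> carry_out:
  translation:
    - [2,2,20]
    - [0,0,25]
    - [0,0,15]
    - [0,0,5]
    - [0,0,0]
  dr:
    - [0,0,0]
    - [0,0,0]
    - [0,0,0]
    - [0,0,0]
    - [0,0,0]

```text
time: 6.3
tcp_pos: [0.5696, 0.4074, 0.0736]
tcp_rot: [0.0, 0.709, 0.706, 0.0]
ft_force: [0.0, -0.1, -0.3]
grip_width: 0.0853
gripper_force: 0.0
```

>>> carry_out:
  translation:
    - [0,0,14]
    - [0,0,0]
  dr:
    - [0,0,0]
    - [0,0,0]

```text
time: 6.5
tcp_pos: [0.569, 0.4071, 0.0579]
tcp_rot: [-0.0, 0.709, 0.706, -0.001]
ft_force: [0.1, -0.6, -0.6]
grip_width: 0.0852
gripper_force: 0.0
```

>>> carry_out:
  translation:
    - [0,0,0]
    - [0,0,0]
    - [0,0,0]
    - [0,0,0]
    - [0,0,0]
    - [0,0,0]
    - [0,0,0]
    - [0,0,0]
  dr:
    - [0,0,0]
    - [0,0,0]
    - [0,0,0]
    - [0,0,0]
    - [0,0,0]
    - [0,0,0]
    - [0,0,0]
    - [0,0,0]
  grip: -1
  force: 30

```text
time: 7.3
tcp_pos: [0.5697, 0.4076, 0.06]
tcp_rot: [0.0, 0.709, 0.706, 0.001]
ft_force: [-1.5, -0.9, 5.0]
grip_width: 0.0431
gripper_force: 30.7
```

>>> carry_out:
  translation:
    - [0,0,-25]
    - [0,0,-45]
    - [0,0,-45]
    - [-20,4,-40]
    - [-40,8,-10]
    - [-45,9,0]
    - [-45,9,0]
    - [-45,9,0]
    - [-45,9,0]
    - [-35,9,0]
  dr:
    - [0,0,0]
    - [0,0,0]
    - [0,0,0]
    - [0,0,0]
    - [0,0,0]
    - [0,0,0]
    - [0,0,0]
    - [0,0,0]
    - [0,0,0]
    - [0,0,0]

```text
time: 8.3
tcp_pos: [0.6252, 0.1294, 0.2233]
tcp_rot: [-0.0, 0.709, 0.705, -0.001]
ft_force: [0.5, 0.3, -0.3]
grip_width: 0.043
gripper_force: 30.9
```

>>> carry_out:
  translation:
    - [-40,4,0]
    - [-30,4,0]
    - [0,0,0]
    - [0,0,0]
  dr:
    - [0,0,0]
    - [0,0,0]
    - [0,0,0]
    - [0,0,0]

```text
time: 8.7
tcp_pos: [0.6328, 0.0617, 0.2234]
tcp_rot: [-0.001, 0.709, 0.705, -0.0]
ft_force: [-0.2, 0.6, -1.4]
grip_width: 0.0428
gripper_force: 30.8
```

```bash
python3 - <<'E'
from h import *
np.set_printoptions(precision=4,suppress=True)
s=manip.get_state();print(s["time"],s["tcp_pos"],s["tcp_rot"])
w=manip.grab_frame("wrist");g=manip.grab_frame("side");f=manip.grab_frame("top")
print(-np.array(w["R"]).T@w["t"])
for n,x in(("w",w),("s",g),("t",f)):
  for l,z in (("seat",.01),("lever_axis",.088),("grip",.088),("holder",0),("pot_red_mid",s["tcp_pos"][2]-.029)):
    r=pp(x,l)
    for p,c in r[:1]: print(n,l,p,round(c,2),atz(x,p,z))
cv2.imwrite("pics/c.png",w["pixels"][...,::-1])
np.save("w.npy",w,allow_pickle=True)
E
```

```text
8.7 [0.6328 0.0617 0.2234] [-0.0006  0.7091  0.7051 -0.0005]
[0.634  0.129  0.3434]
w seat [335.168 204.48 ] 0.92 [0.6458 0.0328 0.01  ]
w lever_axis [306.176  45.4  ] 0.8 [0.6225 0.1693 0.088 ]
w grip [135.872  36.2  ] 0.86 [0.506  0.1758 0.088 ]
w holder [320.768 125.8  ] 0.71 [0.6316 0.1104 0.    ]
s seat [322.688 191.12 ] 0.78 [0.6469 0.0229 0.01  ]
s lever_axis [295.104 190.32 ] 0.88 [0.6179 0.1759 0.088 ]
s grip [338.176 201.4  ] 0.92 [0.511  0.1636 0.088 ]
s holder [306.816 207.4  ] 0.82 [0.6413 0.102  0.    ]
s pot_red_mid [320.   125.48] 0.77 [0.6466 0.0356 0.1944]
t seat [381.504 166.68 ] 0.75 [0.6352 0.0226 0.01  ]
t lever_axis [320.768 156.68 ] 0.98 [0.6355 0.1748 0.088 ]
t grip [321.408 212.48 ] 0.91 [0.5079 0.1714 0.088 ]
t holder [345.6 168.4] 0.7 [0.6313 0.11   0.    ]
```

View pics/c.png

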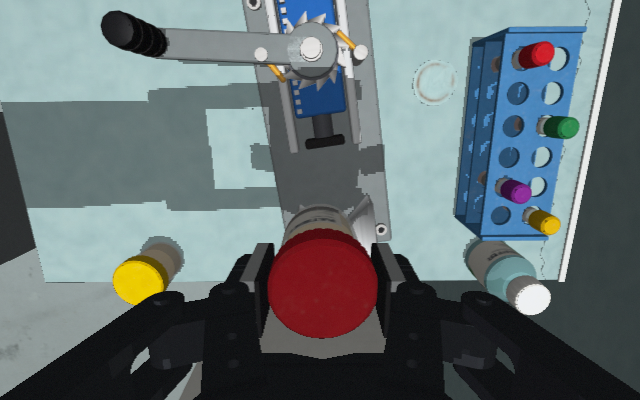

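```bash
python3 - <<'E'
from h import *
w=np.load("w.npy",allow_pickle=True).item()
# rectify plane z=.01: 0.5mm px, cols = x 0.53..0.75, rows: y 0.22 .. -0.04
S=2500
c=np.array([[.53,.22],[.75,.22],[.75,-.02],[.53,-.02]])
src=np.array([proj(w,[*p,.01]) for p in c],np.float32)
dst=np.array([[(x-.53)*S,(.22-y)*S] for x,y in c],np.float32)
r=cv2.warpPerspective(w["pixels"][...,::-1],cv2.getPerspectiveTransform(src,dst),(550,600))
for x in range(0,550,50): cv2.line(r,(x,0),(x,6 if x%250 else 14),(0,0,255),1)
cv2.imwrite("pics/d.png",r)
g=cv2.GaussianBlur(cv2.cvtColor(r,cv2.COLOR_BGR2GRAY),(5,5),1)
L=cv2.HoughLinesP(cv2.Canny(g,30,90),1,np.pi/720,50,minLineLength=70,maxLineGap=12)
for l in L[:25,0]: print(l,round(np.arctan2(l[2]-l[0],l[3]-l[1])%np.pi,3))
E
```

```text
[347   5 527   5] 1.571
[359   8 403 317] 0.141
[114 227 158 541] 0.139
[288   4 302  99] 0.146
[175 172 197 330] 0.138
[151 131 179 333] 0.138
[126 306 140 408] 0.136
[  0   3 172   3] 1.571
[148   4 352   4] 1.571
[309 153 332 312] 0.144
[  0 128 100 133] 1.521
[408 350 429 508] 0.132
[169 140 311 140] 1.571
[ 41 174 140 174] 1.571
[306   8 320  99] 0.153
[ 20 137 115 137] 1.571
[175 167 197 327] 0.137
[ 18 125 107 129] 1.526
[115 228 135 374] 0.136
[302 154 313 228] 0.148
[ 35  68 121  71] 1.536
[  0 232  95 232] 1.571
[181 166 193 248] 0.145
[ 63 420 136 421] 1.557
[144 434 156 525] 0.131
```

View pics/d.png

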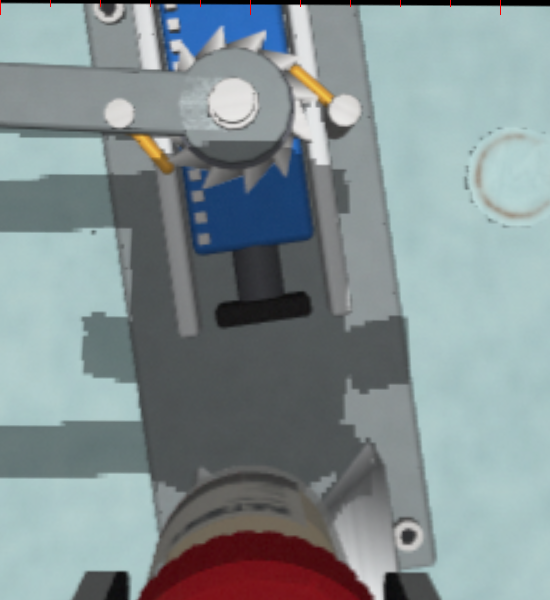

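```bash
python3 - <<'E'
from h import *
w=np.load("w.npy",allow_pickle=True).item()
print("cap",atz(w,(323,285),.2254))
for p in((457,215),(470,40)): print(atz(w,p,0.0),atz(w,p,.06))
print(w["R"])
E
```

```text
cap [0.63367183 0.06277817 0.2254    ]
[0.77440102 0.01783143 0.        ] [0.74987062 0.03725164 0.06      ]
[0.76949894 0.18702206 0.        ] [0.74582506 0.17688029 0.06      ]
[[ 0.99998465 -0.00490847 -0.0025688 ]
 [-0.00404912 -0.96401894  0.26580273]
 [-0.00378106 -0.26578825 -0.96402402]]
```

>>> carry_out:
  translation:
    - [-12,5,0]
    - [-11,5,10]
    - [0,0,30]
    - [0,0,30]
    - [0,0,30]
    - [0,0,10]
    - [0,0,0]
    - [0,0,0]
  dr:
    - [0,0,0]
    - [0,0,0]
    - [0,0,0]
    - [0,0,0]
    - [0,0,0]
    - [0,0,0]
    - [0,0,0]
    - [0,0,0]

```text
time: 10.4
tcp_pos: [0.6437, 0.0386, 0.1158]
tcp_rot: [0.001, 0.709, 0.705, 0.001]
ft_force: [-0.2, -0.3, -0.9]
grip_width: 0.0429
gripper_force: 30.8
```

```bash
python3 - <<'E'
from h import *
g=manip.grab_frame("side");s=manip.get_state()
print(s["tcp_pos"],[(p,c,atz(g,p,s["tcp_pos"][2]-.029)) for p,c in pp(g,"pot_red_mid")[:1]],pp(g,"seat")[:1])
im=g["pixels"][...,::-1][130:260,240:400]
w=manip.grab_frame("wrist")["pixels"][...,::-1]
cv2.imwrite("pics/e.png",np.hstack([cv2.resize(im,(480,390),interpolation=cv2.INTER_CUBIC),cv2.resize(w,(320,200))[:, :].repeat(1,0) if 0 else cv2.copyMakeBorder(cv2.resize(w,(320,200)),0,190,0,0,cv2.BORDER_CONSTANT)]))
E
```

```text
[0.64394456 0.03877668 0.11646559] [(array([324.608, 163.68 ]), 0.76, array([0.64544024, 0.01664094, 0.08746559]))] [(array([321.6, 193. ]), 0.56)]
```

View pics/e.png

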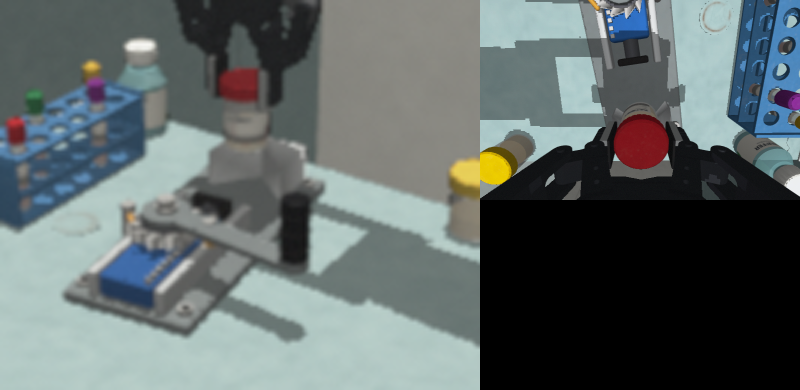

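The side crop shows the pot hanging over the V with its cap at (240,85), and the lever and jaw clear of it. I'm lowering it gently.

>>> carry_out:
  translation:
    - [0,0,15]
    - [0,0,10]
    - [0,0,8]
    - [0,0,5]
    - [0,0,3]
    - [0,0,0]
  dr:
    - [0,0,0]
    - [0,0,0]
    - [0,0,0]
    - [0,0,0]
    - [0,0,0]
    - [0,0,0]

```text
time: 11.2
tcp_pos: [0.6427, 0.039, 0.0727]
tcp_rot: [-0.0, 0.709, 0.706, -0.0]
ft_force: [-0.9, 0.5, -1.0]
grip_width: 0.0432
gripper_force: 30.8
```

>>> carry_out:
  translation:
    - [0,0,1.5]
    - [0,0,1]
    - [0,0,0]
  dr:
    - [0,0,0]
    - [0,0,0]
    - [0,0,0]

```text
time: 11.5
tcp_pos: [0.6429, 0.0391, 0.0709]
tcp_rot: [0.0, 0.709, 0.706, 0.0]
ft_force: [0.0, 0.9, -1.5]
grip_width: 0.0425
gripper_force: 30.8
```

>>> carry_out:
  translation:
    - [0,0,1]
    - [0,0,0]
  dr:
    - [0,0,0]
    - [0,0,0]

```text
time: 11.7
tcp_pos: [0.6431, 0.039, 0.0701]
tcp_rot: [0.0, 0.709, 0.706, 0.0]
ft_force: [0.8, 0.1, -0.9]
grip_width: 0.0428
gripper_force: 30.9
```

>>> carry_out:
  translation:
    - [0,0,0]
    - [0,0,0]
    - [0,0,0]
    - [0,0,0]
    - [0,0,0]
    - [0,0,0]
    - [0,0,0]
  dr:
    - [0,0,0]
    - [0,0,0]
    - [0,0,0]
    - [0,0,0]
    - [0,0,0]
    - [0,0,0]
    - [0,0,0]
  grip: 0.55

```text
time: 12.4
tcp_pos: [0.6429, 0.039, 0.0698]
tcp_rot: [0.0, 0.709, 0.706, -0.0]
ft_force: [-0.5, -0.7, -0.4]
grip_width: 0.0665
gripper_force: 0.0
```

>>> carry_out:
  translation:
    - [0,0,-15]
    - [0,0,-45]
    - [0,0,-45]
    - [0,0,-35]
    - [27,-27,0]
    - [27,-27,0]
    - [27,-27,0]
    - [27,-27,0]
    - [26,-27,0]
  dr:
    - [0,0,0]
    - [0,0,0]
    - [0,0,0]
    - [0,0,0]
    - [0,0,0]
    - [0,0,0]
    - [0,0,0]
    - [0,0,0]
    - [0,0,0]

```text
time: 13.3
tcp_pos: [0.5073, 0.1746, 0.2112]
tcp_rot: [0.0, 0.709, 0.706, 0.001]
ft_force: [0.5, 0.9, -0.7]
grip_width: 0.0663
gripper_force: 0.0
```

>>> carry_out:
  translation:
    - [0,0,0]
    - [0,0,0]
    - [0,0,0]
    - [0,0,0]
    - [0,0,0]
    - [0,0,0]
    - [0,0,0]
    - [0,0,0]
    - [0,0,0]
    - [0,0,0]
  dr:
    - [0,0,8.2]
    - [0,0,8.2]
    - [0,0,8.2]
    - [0,0,8.2]
    - [0,0,8.2]
    - [0,0,8.2]
    - [0,0,8.2]
    - [0,0,8.2]
    - [0,0,8.2]
    - [0,0,8.2]
  grip: 1

```text
time: 14.3
tcp_pos: [0.5085, 0.1737, 0.2112]
tcp_rot: [-0.0, 0.998, 0.065, 0.001]
ft_force: [0.1, 0.2, -0.7]
grip_width: 0.0854
gripper_force: 0.0
```

```bash
python3 - <<'E'
from h import *
np.set_printoptions(precision=4,suppress=True)
w=manip.grab_frame("wrist");f=manip.grab_frame("top")
s=manip.get_state();print(s["time"],s["tcp_pos"],s["tcp_rot"])
for n,x in(("w",w),("t",f)):
  for l,z in (("grip",.088),("lever_axis",.088),("seat",.01),("pot_red_mid",.041)):
    for p,c in pp(x,l)[:1]: print(n,l,p,round(c,2),atz(x,p,z))
cv2.imwrite("pics/f.png",w["pixels"][...,::-1])
E
```

```text
14.4 [0.5086 0.1737 0.2111] [-0.0001  0.9978  0.0669  0.0008]
w grip [316.672 205.6  ] 0.79 [0.5048 0.1773 0.088 ]
w lever_axis [345.984  34.72 ] 0.67 [0.6223 0.1729 0.088 ]
w pot_red_mid [517.824  42.88 ] 0.71 [0.6428 0.0373 0.041 ]
t grip [316.416 210.   ] 0.58 [0.5132 0.1826 0.088 ]
t seat [379.904 165.92 ] 0.79 [0.6371 0.0266 0.01  ]
t pot_red_mid [376.768 162.4  ] 0.39 [0.6376 0.0394 0.041 ]
```

View pics/f.png

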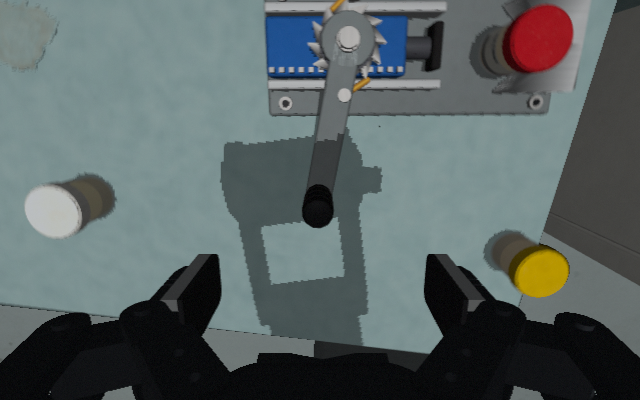

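The wrist view shows the pot standing upright in front of the V with its cap at (540,38), and the lever grip at (317,207) between the open fingers. I'm descending onto the grip.

>>> carry_out:
  translation:
    - [-3,-3,20]
    - [0,0,40]
    - [0,0,40]
    - [0,0,20]
    - [0,0,0]
  dr:
    - [0,0,0]
    - [0,0,0]
    - [0,0,0]
    - [0,0,0]
    - [0,0,0]

```text
time: 15.3
tcp_pos: [0.503, 0.1756, 0.0862]
tcp_rot: [0.001, 0.998, 0.068, -0.003]
ft_force: [-0.7, -0.9, -0.7]
grip_width: 0.0854
gripper_force: 0.0
```

>>> carry_out:
  translation:
    - [0,0,0]
    - [0,0,0]
    - [0,0,0]
    - [0,0,0]
    - [0,0,0]
    - [0,0,0]
    - [0,0,0]
    - [0,0,0]
    - [0,0,0]
  dr:
    - [0,0,0]
    - [0,0,0]
    - [0,0,0]
    - [0,0,0]
    - [0,0,0]
    - [0,0,0]
    - [0,0,0]
    - [0,0,0]
    - [0,0,0]
  grip: -1
  force: 25

```text
time: 16.2
tcp_pos: [0.5055, 0.1764, 0.0908]
tcp_rot: [-0.0, 0.998, 0.068, 0.001]
ft_force: [-1.6, -0.0, 5.8]
grip_width: 0.0214
gripper_force: 25.3
```

>>> carry_out:
  translation:
    - [1.5,-7,0]
    - [1.6,-6.4,0]
    - [1.5,-5,0]
    - [1.6,-4.1,0]
    - [0,0,0]
    - [0,0,0]
  dr:
    - [0,0,0]
    - [0,0,0]
    - [0,0,0]
    - [0,0,0]
    - [0,0,0]
    - [0,0,0]

```text
time: 16.8
tcp_pos: [0.5085, 0.1994, 0.0906]
tcp_rot: [0.0, 0.998, 0.067, 0.0]
ft_force: [-1.5, -0.9, 5.6]
grip_width: 0.0211
gripper_force: 25.4
```

```bash
python3 - <<'E'
from h import *
np.set_printoptions(precision=4,suppress=True)
w=manip.grab_frame("wrist");f=manip.grab_frame("top");s=manip.get_state();print(s["tcp_pos"],s["ft_force"])
for n,x in(("w",w),("t",f)):
  for l,z in (("lever_axis",.088),("holder",0)):
    for p,c in pp(x,l)[:1]: print(n,l,p,round(c,2),atz(x,p,z))
E
```

```text
[0.5084 0.1994 0.0906] [-2.2554 -2.0132  6.2735]
w holder [506.624  25.92 ] 0.97 [0.6325 0.1121 0.    ]
t lever_axis [321.28 156.8 ] 0.8 [0.6352 0.1736 0.088 ]
t holder [342.528 167.52 ] 0.96 [0.6333 0.1176 0.    ]
```

Not at the stop yet. I'll probe onward in 2 mm steps to find it.

>>> carry_out:
  translation:
    - [0.6,-2,0]
    - [0,0,0]
  dr:
    - [0,0,0]
    - [0,0,0]

```text
time: 17.3
tcp_pos: [0.5089, 0.2006, 0.0906]
tcp_rot: [0.001, 0.998, 0.067, 0.0]
ft_force: [-2.7, -5.1, 6.2]
grip_width: 0.0211
gripper_force: 25.5
```

>>> carry_out:
  translation:
    - [0.6,-2,0]
    - [0,0,0]
  dr:
    - [0,0,0]
    - [0,0,0]

```text
time: 17.5
tcp_pos: [0.5089, 0.2008, 0.0905]
tcp_rot: [0.003, 0.998, 0.067, -0.001]
ft_force: [-6.6, -14.9, 10.5]
grip_width: 0.0215
gripper_force: 26.3
```

>>> carry_out:
  translation:
    - [-3.7,11.1,0]
    - [-2.9,11,0]
    - [-1.8,11,0]
    - [-0.8,11,0]
    - [0.3,11,0]
    - [1.2,11,0]
    - [2.1,10,0]
    - [2.2,8,0]
    - [2.2,6.5,0]
    - [0,0,0]
  dr:
    - [0,0,0]
    - [0,0,0]
    - [0,0,0]
    - [0,0,0]
    - [0,0,0]
    - [0,0,0]
    - [0,0,0]
    - [0,0,0]
    - [0,0,0]
    - [0,0,0]

```text
time: 18.5
tcp_pos: [0.5202, 0.1128, 0.0899]
tcp_rot: [0.0, 0.998, 0.067, -0.0]
ft_force: [-2.6, 1.0, 5.2]
grip_width: 0.0216
gripper_force: 25.4
```

>>> carry_out:
  translation:
    - [0,0,0]
  dr:
    - [0,0,0]

```text
time: 18.6
tcp_pos: [0.52, 0.1132, 0.0899]
tcp_rot: [0.0, 0.998, 0.067, 0.0]
ft_force: [-3.1, 0.6, 5.0]
grip_width: 0.0213
gripper_force: 25.4
```

>>> carry_out:
  translation:
    - [-2.2,-6.5,0]
    - [-2.2,-8,0]
    - [-2.1,-10,0]
    - [-1.2,-11,0]
    - [-0.3,-11,0]
    - [0.8,-11,0]
    - [1.8,-11,0]
    - [2.9,-11,0]
    - [2.7,-7.3,0]
    - [0,0,0]
  dr:
    - [0,0,0]
    - [0,0,0]
    - [0,0,0]
    - [0,0,0]
    - [0,0,0]
    - [0,0,0]
    - [0,0,0]
    - [0,0,0]
    - [0,0,0]
    - [0,0,0]

```text
time: 19.6
tcp_pos: [0.5081, 0.2004, 0.0894]
tcp_rot: [0.0, 0.998, 0.068, -0.001]
ft_force: [-3.7, -1.4, 2.5]
grip_width: 0.0214
gripper_force: 25.6
```

```bash
python3 - <<'E'
from h import *
w=manip.grab_frame("wrist");cv2.imwrite("pics/g.png",w["pixels"][...,::-1]);s=manip.get_state();print(s["tcp_pos"],s["ft_force"])
E
```

```text
[0.50808954 0.2004093  0.08943172] [-3.75226165 -0.06919223  2.03569671]
```

View pics/g.png

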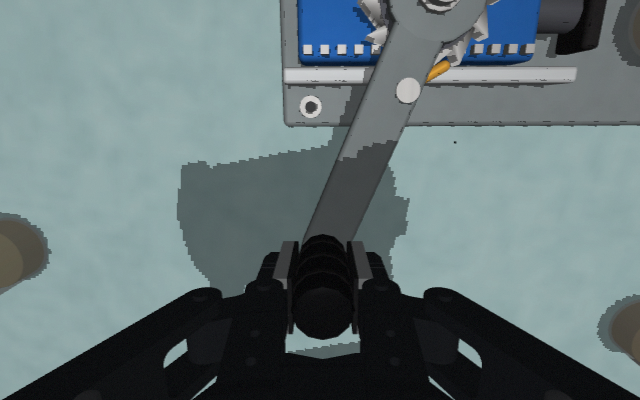

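The grip is centred in the fingers at (322,290). The jaw's left edge (300) now sits inside the base edge (285), so it has moved one tooth. Second stroke.

>>> carry_out:
  translation:
    - [-2.7,7.3,0]
    - [-2.9,11,0]
    - [-1.8,11,0]
    - [-0.8,11,0]
    - [0.3,11,0]
    - [1.2,11,0]
    - [2.1,10,0]
    - [2.2,8,0]
    - [2.2,6.5,0]
    - [0,0,0]
  dr:
    - [0,0,0]
    - [0,0,0]
    - [0,0,0]
    - [0,0,0]
    - [0,0,0]
    - [0,0,0]
    - [0,0,0]
    - [0,0,0]
    - [0,0,0]
    - [0,0,0]

```text
time: 20.65
tcp_pos: [0.5202, 0.1128, 0.0895]
tcp_rot: [0.0, 0.998, 0.067, -0.0]
ft_force: [-0.9, 1.9, -2.3]
grip_width: 0.0218
gripper_force: 25.3
```

>>> carry_out:
  translation:
    - [0,0,0]
  dr:
    - [0,0,0]

```text
time: 20.75
tcp_pos: [0.5199, 0.1132, 0.0895]
tcp_rot: [0.0, 0.998, 0.067, -0.0]
ft_force: [-1.8, 1.2, -4.0]
grip_width: 0.0212
gripper_force: 25.2
```

>>> carry_out:
  translation:
    - [-2.2,-6.5,0]
    - [-2.2,-8,0]
    - [-2.1,-10,0]
    - [-1.2,-11,0]
    - [-0.3,-11,0]
    - [0.8,-11,0]
    - [1.8,-11,0]
    - [2.9,-11,0]
    - [2.7,-7.3,0]
    - [0,0,0]
  dr:
    - [0,0,0]
    - [0,0,0]
    - [0,0,0]
    - [0,0,0]
    - [0,0,0]
    - [0,0,0]
    - [0,0,0]
    - [0,0,0]
    - [0,0,0]
    - [0,0,0]

```text
time: 21.75
tcp_pos: [0.5084, 0.2005, 0.0898]
tcp_rot: [0.0, 0.998, 0.068, -0.0]
ft_force: [-3.0, -1.5, -2.4]
grip_width: 0.021
gripper_force: 25.9
```

>>> carry_out:
  translation:
    - [-2.7,7.3,0]
    - [-2.9,11,0]
    - [-1.8,11,0]
    - [-0.8,11,0]
    - [0.3,11,0]
    - [1.2,11,0]
    - [2.1,10,0]
    - [2.2,8,0]
    - [2.2,6.5,0]
    - [0,0,0]
  dr:
    - [0,0,0]
    - [0,0,0]
    - [0,0,0]
    - [0,0,0]
    - [0,0,0]
    - [0,0,0]
    - [0,0,0]
    - [0,0,0]
    - [0,0,0]
    - [0,0,0]

```text
time: 22.75
tcp_pos: [0.5204, 0.1127, 0.09]
tcp_rot: [0.0, 0.998, 0.067, 0.0]
ft_force: [-2.1, -0.3, -0.7]
grip_width: 0.0212
gripper_force: 26.1
```

>>> carry_out:
  translation:
    - [0,0,0]
  dr:
    - [0,0,0]

```text
time: 22.85
tcp_pos: [0.5202, 0.1131, 0.09]
tcp_rot: [0.0, 0.998, 0.067, 0.0]
ft_force: [-1.8, -0.9, 0.1]
grip_width: 0.0215
gripper_force: 26.1
```

```bash
python3 - <<'E'
from h import *
w=manip.grab_frame("wrist");cv2.imwrite("pics/h.png",w["pixels"][...,::-1]);s=manip.get_state();print(s["tcp_pos"],s["ft_force"])
E
```

```text
[0.52013099 0.11318179 0.09000244] [-1.78386005 -0.79656761  0.31922154]
```

View pics/h.png

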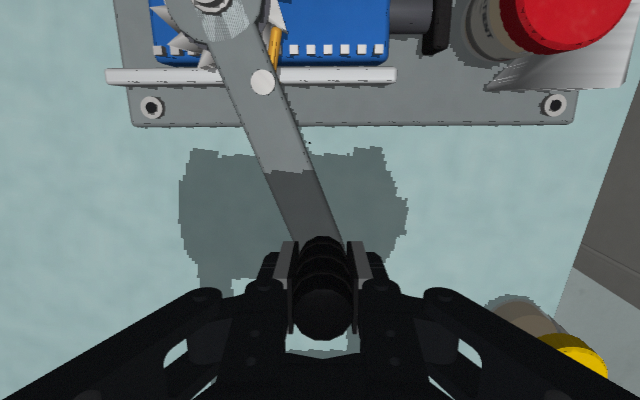

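After three strokes the black pad (edge at column 450) is just short of the pot body (about 457). Fourth stroke.

>>> carry_out:
  translation:
    - [-2.2,-6.5,0]
    - [-2.2,-8,0]
    - [-2.1,-10,0]
    - [-1.2,-11,0]
    - [-0.3,-11,0]
    - [0.8,-11,0]
    - [1.8,-11,0]
    - [2.9,-11,0]
    - [2.7,-7.3,0]
    - [0,0,0]
  dr:
    - [0,0,0]
    - [0,0,0]
    - [0,0,0]
    - [0,0,0]
    - [0,0,0]
    - [0,0,0]
    - [0,0,0]
    - [0,0,0]
    - [0,0,0]
    - [0,0,0]

```text
time: 23.9
tcp_pos: [0.5083, 0.2005, 0.0899]
tcp_rot: [0.0, 0.998, 0.068, -0.0]
ft_force: [-3.9, -2.0, 2.0]
grip_width: 0.0212
gripper_force: 26.5
```

>>> carry_out:
  translation:
    - [-2.7,7.3,0]
    - [-2.9,11,0]
    - [-1.8,11,0]
    - [-0.8,11,0]
    - [0.3,11,0]
    - [1.2,11,0]
    - [2.1,10,0]
    - [2.2,8,0]
    - [2.2,6.5,0]
    - [0,0,0]
  dr:
    - [0,0,0]
    - [0,0,0]
    - [0,0,0]
    - [0,0,0]
    - [0,0,0]
    - [0,0,0]
    - [0,0,0]
    - [0,0,0]
    - [0,0,0]
    - [0,0,0]

```text
time: 24.9
tcp_pos: [0.5202, 0.1127, 0.0897]
tcp_rot: [0.0, 0.998, 0.067, 0.0]
ft_force: [-1.2, -0.9, 0.7]
grip_width: 0.0216
gripper_force: 26.4
```

>>> carry_out:
  translation:
    - [0,0,0]
  dr:
    - [0,0,0]

```text
time: 25.0
tcp_pos: [0.52, 0.1131, 0.0897]
tcp_rot: [0.0, 0.998, 0.067, 0.0]
ft_force: [-1.5, -1.0, -0.6]
grip_width: 0.0212
gripper_force: 26.3
```

```bash
python3 - <<'E'
from h import *
w=manip.grab_frame("wrist");cv2.imwrite("pics/i.png",w["pixels"][...,::-1][:150,300:]);s=manip.get_state();print(s["tcp_pos"],s["ft_force"])
E
```

```text
[0.51997395 0.11321054 0.0897497 ] [-1.47023624 -0.96719783 -0.66514915]
```

View pics/i.png

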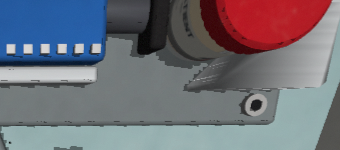

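Stroke 4 ended light and the pad now touches the pot. Fifth stroke, with the last part split off so I can read the force.

>>> carry_out:
  translation:
    - [-2.2,-6.5,0]
    - [-2.2,-8,0]
    - [-2.1,-10,0]
    - [-1.2,-11,0]
    - [-0.3,-11,0]
    - [0.8,-11,0]
    - [1.8,-11,0]
    - [2.9,-11,0]
    - [2.7,-7.3,0]
    - [0,0,0]
  dr:
    - [0,0,0]
    - [0,0,0]
    - [0,0,0]
    - [0,0,0]
    - [0,0,0]
    - [0,0,0]
    - [0,0,0]
    - [0,0,0]
    - [0,0,0]
    - [0,0,0]

```text
time: 26.05
tcp_pos: [0.5082, 0.2005, 0.0897]
tcp_rot: [0.0, 0.998, 0.068, -0.0]
ft_force: [-4.4, -1.0, -0.1]
grip_width: 0.0212
gripper_force: 26.5
```

>>> carry_out:
  translation:
    - [-2.7,7.3,0]
    - [-2.9,11,0]
    - [-1.8,11,0]
    - [-0.8,11,0]
    - [0.3,11,0]
    - [1.2,11,0]
    - [2.1,10,0]
    - [2.2,8,0]
    - [2.2,6.5,0]
    - [0,0,0]
  dr:
    - [0,0,0]
    - [0,0,0]
    - [0,0,0]
    - [0,0,0]
    - [0,0,0]
    - [0,0,0]
    - [0,0,0]
    - [0,0,0]
    - [0,0,0]
    - [0,0,0]

```text
time: 27.05
tcp_pos: [0.5202, 0.1127, 0.0897]
tcp_rot: [0.0, 0.998, 0.067, 0.0]
ft_force: [-2.3, 0.7, -0.4]
grip_width: 0.0214
gripper_force: 26.4
```

>>> carry_out:
  translation:
    - [0,0,0]
  dr:
    - [0,0,0]

```text
time: 27.15
tcp_pos: [0.52, 0.1131, 0.0897]
tcp_rot: [0.0, 0.998, 0.067, 0.0]
ft_force: [-2.6, -1.1, -1.6]
grip_width: 0.0213
gripper_force: 26.4
```

```bash
python3 - <<'E'
from h import *
a=[]
for _ in range(5):
  w=manip.grab_frame("wrist");s=manip.get_state();a.append(s["ft_force"])
a=np.mean(a,0);print(s["tcp_pos"],a,"drive load",a@np.array([-.487,.873,0]))
cv2.imwrite("pics/j.png",w["pixels"][...,::-1][:150,300:])
E
```

```text
[0.5198823  0.11341545 0.08975342] [-1.74819608 -1.03870696 -1.18789195] drive load -0.05541968958469301
```

```bash
python3 - <<'E'
import cv2,numpy as np
for n in "ij":
  r=cv2.imread(f"pics/{n}.png"); h=cv2.cvtColor(r,cv2.COLOR_BGR2HSV)
  b=(h[...,0]>100)&(h[...,0]<125)&(h[...,1]>150); red=((h[...,0]<8)|(h[...,0]>172))&(h[...,1]>150)
  print(n,np.argwhere(b[:60])[:,1].max(),np.argwhere(red)[:,1].min(),np.argwhere(red)[:,1].max())
E
```

```text
i 107 200 331
j 124 209 339
```

>>> carry_out:
  translation:
    - [-2.2,-6.5,0]
    - [-2.2,-8,0]
    - [-2.1,-10,0]
    - [-1.2,-11,0]
    - [-0.3,-11,0]
    - [0.8,-11,0]
    - [1.8,-11,0]
    - [2.9,-11,0]
    - [2.7,-7.3,0]
    - [0,0,0]
  dr:
    - [0,0,0]
    - [0,0,0]
    - [0,0,0]
    - [0,0,0]
    - [0,0,0]
    - [0,0,0]
    - [0,0,0]
    - [0,0,0]
    - [0,0,0]
    - [0,0,0]

```text
time: 28.4
tcp_pos: [0.5083, 0.2005, 0.0897]
tcp_rot: [0.0, 0.998, 0.068, -0.0]
ft_force: [-3.5, -1.4, 0.0]
grip_width: 0.0211
gripper_force: 26.7
```

The jaw advanced one tooth and the pot slid about 4 mm toward the V. Sixth stroke.

>>> carry_out:
  translation:
    - [-2.7,7.3,0]
    - [-2.9,11,0]
    - [-1.8,11,0]
    - [-0.8,11,0]
    - [0.3,11,0]
    - [1.2,11,0]
    - [2.1,10,0]
    - [2.2,8,0]
    - [2.2,6.5,0]
    - [0,0,0]
  dr:
    - [0,0,0]
    - [0,0,0]
    - [0,0,0]
    - [0,0,0]
    - [0,0,0]
    - [0,0,0]
    - [0,0,0]
    - [0,0,0]
    - [0,0,0]
    - [0,0,0]

```text
time: 29.4
tcp_pos: [0.5194, 0.114, 0.0897]
tcp_rot: [-0.001, 0.998, 0.068, -0.001]
ft_force: [-5.2, 5.0, 0.7]
grip_width: 0.0212
gripper_force: 26.8
```

```bash
python3 - <<'E'
from h import *
a=[]
for _ in range(5):
  w=manip.grab_frame("wrist");s=manip.get_state();a.append(s["ft_force"])
a=np.mean(a,0);print(s["time"],s["tcp_pos"],a,"drive load",a@np.array([-.487,.873,0]))
r=w["pixels"][...,::-1][:150,300:]
cv2.imwrite("pics/k.png",r);h=cv2.cvtColor(r.copy(),cv2.COLOR_BGR2HSV)
b=(h[...,0]>100)&(h[...,0]<125)&(h[...,1]>150); red=((h[...,0]<8)|(h[...,0]>172))&(h[...,1]>150)
print(np.argwhere(b[:60])[:,1].max(),np.argwhere(red)[:,1].min(),np.argwhere(red)[:,1].max())
E
```

```text
29.65 [0.51922571 0.11425598 0.08969361] [-5.38987368  4.01157603  0.35724307] drive load 6.126974353635738
141 214 339
```

Heavy, about 6 N at the grip. I'll add 1 mm to make up for arm compliance, then release and retreat.

>>> carry_out:
  translation:
    - [0.4,1,0]
    - [0,0,0]
  dr:
    - [0,0,0]
    - [0,0,0]

```text
time: 29.85
tcp_pos: [0.5196, 0.1136, 0.0897]
tcp_rot: [-0.001, 0.998, 0.068, -0.001]
ft_force: [-6.5, 5.1, 0.8]
grip_width: 0.0217
gripper_force: 26.9
```

>>> carry_out:
  translation:
    - [0,0,0]
    - [0,0,0]
    - [0,0,0]
    - [0,0,0]
    - [0,0,0]
    - [0,0,0]
  dr:
    - [0,0,0]
    - [0,0,0]
    - [0,0,0]
    - [0,0,0]
    - [0,0,0]
    - [0,0,0]
  grip: 0.3

```text
time: 30.45
tcp_pos: [0.5208, 0.1125, 0.0901]
tcp_rot: [0.0, 0.998, 0.067, 0.001]
ft_force: [0.9, 1.0, -0.8]
grip_width: 0.0557
gripper_force: 0.6
```

>>> carry_out:
  translation:
    - [0,0,-20]
    - [0,0,-40]
    - [0,0,-40]
    - [0,0,-20]
    - [0,0,0]
    - [0,0,0]
  dr:
    - [0,0,0]
    - [0,0,0]
    - [0,0,0]
    - [0,0,0]
    - [0,0,0]
    - [0,0,0]

```text
time: 31.05
tcp_pos: [0.5203, 0.1124, 0.2092]
tcp_rot: [0.0, 0.998, 0.067, -0.0]
ft_force: [0.1, 0.7, -0.1]
grip_width: 0.0554
gripper_force: 0.0
```

```bash
python3 - <<'E'
from h import *
w=manip.grab_frame("wrist");s=manip.get_state();print(s["time"],s["tcp_pos"],s["ft_force"])
for l,z in(("pot_red_mid",.041),("seat",.01),("holder",0),("jaw",0),("lever_axis",.088),("grip",.088)):
  for p,c in pp(w,l)[:1]: print(l,p,round(c,2),atz(w,p,z))
cv2.imwrite("pics/l.png",w["pixels"][...,::-1])
E
```

```text
31.1 [0.51991442 0.11236487 0.20821789] [-1.03209873  1.19621264 -0.11291716]
pot_red_mid [442.176  46.72 ] 0.82 [0.64394692 0.03514745 0.041     ]
holder [340.224  56.48 ] 0.73 [0.63170889 0.11134337 0.        ]
jaw [391.808  55.72 ] 0.97 [0.63856753 0.0657743  0.        ]
lever_axis [251.904  37.92 ] 0.72 [0.62331992 0.17223946 0.088     ]
grip [296.576 211.   ] 0.78 [0.51084134 0.13009548 0.088     ]
```

View pics/l.png

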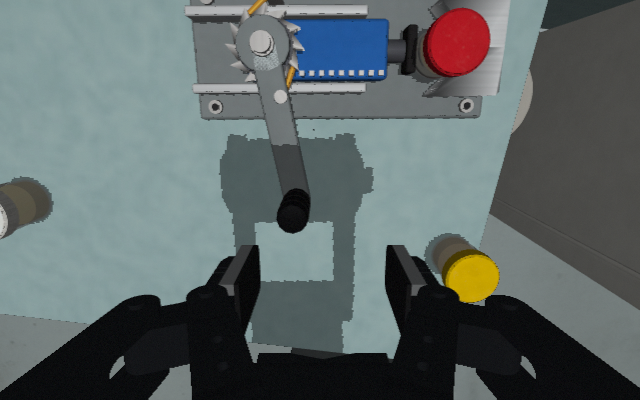

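The pot is upright in the V with its cap at (458,42) and the pad at (410,50) against it. The jaw reads about 46–48 mm forward, which is six teeth. The grip at (293,212) is clear of the fingers and the other two pots are untouched, so I'm handing in.

```bash
python3 -c "
from station import manip
print(manip.hand_in())"
```

```text
the job is handed in; nothing more can be done
None
```

The red-capped pot stands upright in the V and the jaw is clamped against it. I stopped after the sixth stroke, the first heavy one at about 6 N at the grip, then let go and handed the job in at about 31 s; no verdict came back.

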